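# Torque the flow-cell clamp nut until the wrench clicks

## Task

Take the click-type wrench from its blue rest, fit its jaw fully home on the brass nut of the flow-cell head and turn the nut clockwise (seen from above) until it is tight and the wrench's hinge clearly breaks over (a kink of about 10 degrees), without forcing the wrench against the nut or pulling on past that kink. Then take the wrench off without loosening the nut and lay it straight and level back on its rest, leaving everything else where it is.

Things in the scene. Friction and masses are not known exactly. Their poses are not given: they have to be found in the camera images.
- wrench_grip (a point): Centre of the orange grip band (70 mm long) of the loose click-type wrench, half-way up. Section 20 mm wide (y) x 18 mm high (z). x axis along the handle to the jaw, z up. The handle reaches 105 mm behind this point; the hinge is 100 mm ahead. Mass about 0.28 kg, balance point about 25 mm ahead. Starts lying level on its rest.
- jaw (a point): Where the nut's axis lies when the jaw is fully home: between the prongs of the steel open-ended head, half-way up, 135 mm ahead of wrench_grip, 35 mm ahead of the hinge. x points out of the mouth. Prongs 32 mm apart, 14 mm high, straight to 19 mm ahead, flared tips to 29 mm (64 mm over the tips); flat throat 15 mm behind. Open above and below: slides on sideways or lowers over the nut.
- head (a joint): Wrench hinge between handle and head, vertical axis, rad. 0 = straight, held by a preloaded spring. Breaks over when the handle is pulled clockwise (from above) with 0.7 N m about the hinge, some 7 N across the grip band; then the value grows at nearly steady force (7 % more per 0.1 rad) to a hard stop at 0.45. Springs back to 0 when unloaded.
- nut_mid (a point): Centre of the brass nut, 63 mm above the bench: 30 mm square, 26 mm high, upright axis; x and y square to its flats. Stands on a 48 mm round flange (top 50 mm up) on the plinth. Turns clockwise (from above) with a light drag of 0.2 N m for 0.2 to 0.85 rad, then comes hard against a seat that cannot be seen and differs from start to start. Stays where it is left.
- nut_mark (a point): Red paint dot on one corner of the nut's top, 16 mm from the nut's axis; shows how far the nut has been turned.
- fixture: Flow-cell head, fixed: grey plinth 120 (x) x 190 (y) x 45 mm high, from 55 mm on the -y side of the nut to 135 mm on the +y side; on it a black optics box, 124 mm tall in all, its near face 62 mm to the +y side of the nut's axis. Origin on the bench below the nut's axis. At the click the jaw's contact forces on the nut add up to some 70 N; above 110 N they harm it.
- rest_mid (a point): Where wrench_grip lies when the wrench is on its rest: a fixed blue base 240 x 64 x 10 mm (x along the wrench, to its jaw end) with two saddles 18 mm long, 80 mm behind and 72 mm ahead, tops 34 mm above the bench (9 mm below this point), 40 mm wide between 7 mm lips. Room for fingers between the saddles.
- dropper1: Bystander: small white dropper bottle, green band, 25 dia x 64 mm. Origin: centre of its underside.
- dropper2: Bystander: small white dropper bottle, blue band, 25 dia x 64 mm. Origin: centre of its underside.
- dropper3: Bystander: small white dropper bottle, red band, 25 dia x 64 mm. Origin: centre of its underside.
- jar: Bystander: white screw-top jar, 70 dia x 90 mm. Origin: centre of its underside.
- tipbox: Bystander: clear box with a yellow 96-hole top, 86 x 128 x 38 mm. Origin: centre of its underside.
- pipette: Bystander: white and blue hand pipette lying down, about 300 long, 24 thick mm. Origin: centre of its underside.
- mouse: Bystander: black computer mouse, 110 x 62 x 33 mm. Origin: centre of its underside.
- slides: Bystander: glass microscope slide, 26 x 76 x 4 mm. Origin: centre of its underside.
- wrench: The wrench's handle with its head; origin 9 mm below wrench_grip, same axes.
Mind the look-alikes: they are no part of the job. There is more than one size of the fixture; the one meant has the size given above. Leave any pink look-alike of the part that bears rest_mid alone.

How it is judged:
On the way, in this order (a step that is already met when the one before it is completed fails the run):
1. the jaw is fully home on the nut (horizontal distance between jaw and nut_mid below 0.0055 m and z of jaw in the frame of nut_mid between -0.009 and 0.009 m), for 0.2 s.
2. with the jaw still on the nut, the wrench's hinge breaks over by at least 0.10 rad (horizontal distance between jaw and nut_mid below 0.008 m and value of joint head above 0.1 rad and z of jaw in the frame of nut_mid between -0.009 and 0.009 m), for 0.1 s.
3. the wrench is off the nut, its handle straight again (distance between jaw and nut_mid above 0.05 m and value of joint head below 0.03 rad), for 0.1 s.
At the end, for the whole second after the job is handed in: The wrench lies at rest in the saddles of its rest, level, its grip within 25 mm (6 mm in height) of rest_mid, jaw to the jaw end, within 0.2 rad of the rest's direction, handle straight (hinge below 0.03 rad), and the nut is left turned: its red mark at least 2.5 mm from where it began (horizontal distance between wrench_grip and rest_mid below 0.025 m and z of wrench_grip in the frame of rest_mid between -0.006 and 0.006 m and x of jaw in the frame of rest_mid above 0.05 m and angle between the x axis of wrench_grip and the x axis of rest_mid, either way round below 0.2 rad and angle between wrench_grip's own z axis and vertical below 0.06 rad and value of joint head below 0.03 rad and linear speed of wrench below 0.02 m/s and distance of nut_mark from where it was at the start of the episode above 0.0025 m); the robot touches nothing.
It fails at once if the wrench is pulled on well past its click (hinge beyond 0.27 rad) (value of joint head above 0.27 rad).
It fails at once if the wrench is pressed on the nut or the flow-cell head with more than 110 N (contact force between wrench and fixture above 110 N).
It fails at once if a bystander is shifted by more than 20 mm (distance of any of dropper1, dropper2, dropper3, jar, tipbox, pipette, mouse, slides from where it was at the start of the episode above 0.02 m).
It also fails if it takes over 72 s, if anything falls off the work surface, if the arm or the gripper's body presses on something with over 40 N, if the wrist force passes 120 N, or if a joint passes its speed limit or range.

## Robot

A 6-joint arm with a two-finger parallel gripper is mounted at the origin on the work surface. World frame = base frame: x ahead of the robot, y to its left, z up, the work surface at z = 0. Lengths are in m, angles in rad, forces in N, time in s.
With the tool pointing down it reaches from about 0.275 to 0.875 m from the base axis. Payload 12.5 kg.
Tool frame: the origin (TCP) lies at the very end of the fingers, on their centre line; the grasp point (between the pads) lies 19 mm behind it; x points along the fingers, z is the direction in which the jaws open and shut, and the axes are right-handed (so a half turn about x gives the same grasp; the last joint's range is limited). The gripper opens to 85 mm and grips with 20 to 120 N. Pads are 22 mm wide; open, the fingers measure 114 mm over their backs; the gripper's body (76 mm by 85 mm) begins 54 mm behind the grasp point. The pads swing forward as they close: fully open they stand 13 mm farther back than shut.
Start: joints at [-1.32, 0.351, 1.652, -0, 1.139, -0.085], TCP at [0.181, -0.519, 0.231] pointing down, gripper open.
Joint ranges: [-2.75, 2.75], [-0.79, 2.1], [0.01, 2.65], [-1.57, 4.71], [0.07, 3.14], [-2.87, 2.87]. Speed limits (rad/s): [2.22, 2.22, 2.79, 3.14, 3.14, 3.14].

## Interface

Orientations are given as a 3x3 rotation matrix whose columns are the frame's x, y, z axes.
In Python, from plant import env, vision, ticket, regions_of gives the robot as it stands. The module is installed in compiled form; this text tells all that it offers.
- The arm moves only by the tool play_rows, never from a script. Its argument "series" is a list of rows, each an object of numbers: "dx", "dy", "dz": the shift along the tool's x, y, z in cm; "rx", "ry", "rz": the turn, a rotation vector about the tool's x, y, z in degrees; "grip": the closure in counts, from 0 (fully open) to 255 (shut). In form: [{"dx": .., "dy": .., "dz": .., "rx": .., "ry": .., "rz": .., "grip": ..}, ...]. A call has 1 to 8 rows; each row shifts and turns the commanded pose from where the row before left it, along the tool's axes as they then stand; what a row does not reach is not made up. A row lasts 1/10 s, in which the tool goes at most 50 mm and 8.59 degrees, less where a joint would pass 70% of its speed; a pose out of reach is approached as far as the arm can. A call is refused whole if a number of a shift passes 5 or a number of a turn 8.59, either way. A call with a gripper value outside its range is refused whole. The fingers move at their own pace and stop on an object; "force" is the grip in N (left out, the last holds). Time passes only in rows, so rows that do not move let the fingers close. It gives the time, the measured TCP pose, the force and the opening at its end, in the units of the state.
- env.state(): the state, without advancing time (a new reading comes with each control period).
- vision.camera(name): name is "scene" or "top" or "wrist"; returns a dict with "color" (480x640x3 uint8, red, green, blue), "mtx" (3x3 intrinsics, pixels), "k1" (the pictures are not rectified: a ray, as slopes to the right and down, at radius r is drawn at 1 + k1 r^2 times it, then the intrinsics apply), "R" (3x3) and "t" (3): a world point X has camera coordinates R X + t; the wrist camera has in their place "mount" (4x4, takes a point from camera to tool coordinates, whose origin is the TCP and whose axes are the tool frame's). Camera axes: x right, y down, z forward; pixel columns grow to the right and rows downward; lengths in m; the calibration is good to about 2 mm. A picture is of the moment at which its call begins: read the wrist's pose just before it. There is no depth.
- ticket.hand_in(): hands the job in, once; it reports no verdict.
Trained networks look in a picture, given as the dict that the camera call returned (one of the last four; its "shot" number tells which), for a name from the list of things; names that differ only in an ending like _2 or _b are one class to them, and where a whole thing is asked for, a point or a joint stands for the part that bears it (a point fixed in the world has none). Each returns a list of dicts, best first, with "score" (0 to 1); they miss things now and then, are a little off and sometimes report something else, mostly with a low value. They report only what shows in the picture. A call takes as long as a camera call. They do not tell look-alikes from the thing itself.
- regions_of(picture, label): "pixels" (480x640 bool, what is visible of it) and "at" ([column, row] in pixels, amid what is visible of it).
The state is a dict: "time": time; "joint_positions": joint angles; "qd": joint speeds; "joint_torque": joint torques, N m; "ee_pos": TCP position; "tcp_rot": TCP orientation; "wrist_force": force on the tool from outside, world axes, zero at the start; "moment": the same for the moment, N m; "width": opening from 0.0 (shut) to 1.0 (fully open).
Only numpy, scipy, OpenCV 4.12 (cv2) and the standard library are available. Lean on these libraries where they do the work, as an engineer would, in place of code of your own. Each camera call takes 0.05 s, during which the arm holds its last target. There are 200 camera calls.

## Working session

There is one attempt and no reset: what is moved stays moved. The work goes in short steps, Python scripts to look and compute and a tool call to move; the robot and the scene stay as the last step left them, time stands still between calls to the robot, and variables do not carry over. Pictures are saved under pics/ and viewed, about 8 in all and at most 12, crops included, and the job is handed in when it is done.

Besides the shell and the picture viewer there is one more tool, called after "Call:" as name(argument=value, ...) on one line, values as JSON. play_rows: Moves the arm, as the interface text tells. Its arguments: {"type":"object","properties":{"series":{"type":"array","items":{"type":"object","properties":{"dx":{"type":"number"},"dy":{"type":"number"},"dz":{"type":"number"},"rx":{"type":"number"},"ry":{"type":"number"},"rz":{"type":"number"},"grip":{"type":"number"}}}},"force":{"type":"number"}},"required":["series"]}

```bash
mkdir -p pics
cat > h.py <<'E'
import numpy as np, cv2
from plant import env, vision, ticket, regions_of
def cam(name):
    s=env.state(); c=vision.camera(name)
    if 'mount' in c:
        M=np.array(c['mount']); Rt=np.array(s['tcp_rot']); p=np.array(s['ee_pos'])
        Rcw=Rt@M[:3,:3]; o=Rt@M[:3,3]+p
        c['R']=Rcw.T; c['t']=-Rcw.T@o
    c['R']=np.array(c['R']); c['t']=np.array(c['t']); c['mtx']=np.array(c['mtx'])
    return c
def ray(c,uv):
    K=c['mtx']; d=np.array([(uv[0]-K[0,2])/K[0,0],(uv[1]-K[1,2])/K[1,1]])
    s=d.copy()
    for _ in range(20): s=d/(1+c['k1']*(s@s))
    return -c['R'].T@c['t'], c['R'].T@np.array([s[0],s[1],1])
def onz(c,uv,z):
    o,d=ray(c,uv); return o+d*(z-o[2])/d[2]
def proj(c,X):
    x=c['R']@np.array(X)+c['t']; s=x[:2]/x[2]; s=s*(1+c['k1']*(s@s)); K=c['mtx']
    return K[0,0]*s[0]+K[0,2],K[1,1]*s[1]+K[1,2]
def save(c,n): cv2.imwrite('pics/'+n,c['color'][:,:,::-1])
E
python3 - <<'E'
from h import *
for n in ('top','scene'):
    c=cam(n); save(c,n+'1.png'); print(n,c['k1'],(-c['R'].T@c['t']).round(3),c['mtx'].round(1).tolist())
    for l in ('wrench_grip','jaw','nut_mid','fixture','rest_mid','wrench','nut_mark','dropper1','jar','tipbox','pipette','mouse','slides'):
        r=regions_of(c,l)
        print(l,[(round(x['score'],2),np.round(x['at']).tolist(),int(x['pixels'].sum()),onz(c,x['at'],0.04).round(3)[:2].tolist()) for x in r[:4]])
E
```

```text
top -0.10708009907717364 [ 0.251 -0.06   1.469] [[612.1, 0.0, 319.8], [0.0, 612.1, 243.7], [0.0, 0.0, 1.0]]
wrench_grip [(0.91, [417.0, 229.0], 1014, [0.534, -0.28])]
jaw [(0.77, [383.0, 228.0], 342, [0.54, -0.199])]
nut_mid [(0.59, [234.0, 236.0], 200, [0.526, 0.157]), (0.51, [243.0, 329.0], 71, [0.305, 0.134]), (0.45, [434.0, 237.0], 1641, [0.515, -0.32])]
fixture [(0.94, [230.0, 330.0], 2698, [0.304, 0.165]), (0.73, [215.0, 236.0], 4720, [0.525, 0.203]), (0.4, [404.0, 174.0], 102, [0.671, -0.255]), (0.28, [418.0, 230.0], 1107, [0.531, -0.282])]
rest_mid [(0.9, [398.0, 320.0], 2155, [0.32, -0.227]), (0.82, [436.0, 236.0], 1590, [0.517, -0.325]), (0.67, [417.0, 228.0], 1106, [0.538, -0.28])]
wrench [(0.76, [414.0, 227.0], 1119, [0.539, -0.274])]
nut_mark [(0.59, [246.0, 327.0], 111, [0.31, 0.127]), (0.53, [233.0, 234.0], 160, [0.53, 0.159])]
dropper1 [(0.56, [402.0, 176.0], 129, [0.666, -0.25]), (0.45, [216.0, 235.0], 4853, [0.528, 0.2]), (0.44, [372.0, 177.0], 108, [0.665, -0.178]), (0.25, [478.0, 326.0], 1210, [0.301, -0.415])]
jar [(0.64, [521.0, 231.0], 896, [0.525, -0.532])]
ti
[... 966 characters left out ...]
279])]
nut_mark [(0.73, [224.0, 287.0], 1302, [0.527, -0.283]), (0.64, [391.0, 236.0], 198, [0.489, 0.171])]
dropper1 [(0.81, [215.0, 348.0], 225, [0.695, -0.34]), (0.65, [493.0, 268.0], 535, [0.686, 0.355]), (0.62, [286.0, 327.0], 228, [0.692, -0.183]), (0.56, [249.0, 338.0], 192, [0.693, -0.267])]
jar [(0.8, [116.0, 315.0], 1522, [0.535, -0.525])]
tipbox [(0.87, [442.0, 196.0], 923, [0.375, 0.397]), (0.49, [249.0, 338.0], 253, [0.694, -0.267])]
pipette [(0.73, [116.0, 314.0], 1461, [0.534, -0.526]), (0.64, [492.0, 268.0], 504, [0.685, 0.353])]
mouse [(0.72, [147.0, 252.0], 833, [0.344, -0.438]), (0.56, [471.0, 226.0], 168, [0.524, 0.397])]
slides [(0.72, [474.0, 228.0], 129, [0.533, 0.4])]
```

View pics/top1.png

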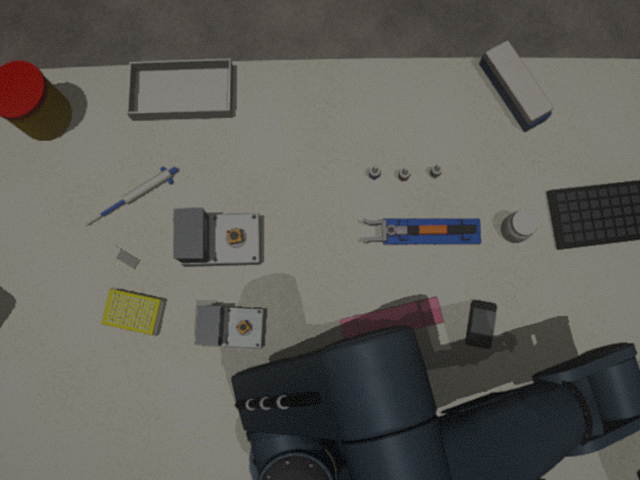

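View pics/scene1.png

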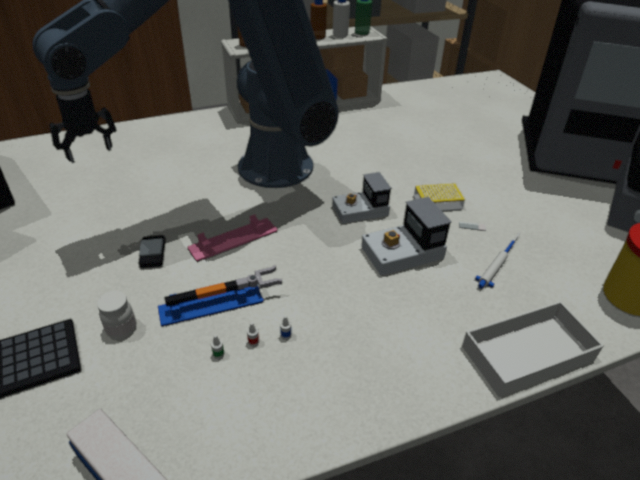

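The top view shows the larger fixture (the one meant) at pixel (218,237), with its nut at (235,236). The wrench is on the blue rest, orange band at (434,230) and jaw at (372,230). The pink look-alike rest is at (390,318) and the smaller fixture at (230,325). The scene view agrees.

```bash
cat >> h.py <<'E'
def orange(c,lo=(5,150,120),hi=(16,255,255)):
    hsv=cv2.cvtColor(c['color'],cv2.COLOR_RGB2HSV); m=cv2.inRange(hsv,lo,hi)
    n,l,st,ce=cv2.connectedComponentsWithStats(m); i=1+np.argmax(st[1:,4]); return ce[i],l==i
def plan(p,yaw,lift=None):
    """target: tool down, tool z axis at world yaw; prints delta in current tool axes"""
    from scipy.spatial.transform import Rotation as Ro
    s=env.state(); R=np.array(s['tcp_rot']); z=np.array([np.cos(yaw),np.sin(yaw),0]); x=np.array([0,0,-1.]); y=np.cross(z,x)
    T=np.stack([x,y,z],1); d=R.T@(np.array(p)-s['ee_pos']); rv=Ro.from_matrix(R.T@T).as_rotvec(degrees=True)
    print('pos',np.round(s['ee_pos'],4),'shift cm (tool axes)',(d*100).round(2),'rotvec deg',rv.round(2)); return d,rv
E
python3 - <<'E'
from h import *
c=cam('top'); ce,m=orange(c)
v,u=np.nonzero(m); P=np.array([onz(c,(a,b),0.052)[:2] for a,b in zip(u,v)])
print('orange',P.mean(0),np.linalg.svd(P-P.mean(0))[2][0],len(P), np.ptp(P,axis=0))
s=env.state(); print(np.round(s['tcp_rot'],3).tolist(),s['wrist_force'],s['width'])
for n in ['nut_mid','fixture']:
    for r in regions_of(c,n)[:2]: print(n, onz(c,r['at'],0.076).round(3))
w=cam('wrist'); print(w['mount'],w['mtx'][0,0],w['k1'])
plan([P.mean(0)[0],P.mean(0)[1]+.03,0.25],0)
E
```

```text
orange [ 0.53145796 -0.31537836] [-0.01459858 -0.99989344] 182 [0.01547994 0.06015062]
[[0.0, 0.944, 0.329], [-0.0, 0.329, -0.944], [-1.0, 0.0, 0.0]] [-0.92308364  0.64820432 -0.38589224] 0.9972161669415024
nut_mid [0.519 0.155 0.076]
nut_mid [ 0.667 -0.245  0.076]
fixture [0.307 0.163 0.076]
fixture [0.514 0.151 0.076]
[[-4.79038182e-04 -2.88188149e-01  9.57573685e-01 -1.41611907e-01]
 [-5.66112690e-04 -9.57573563e-01 -2.88188395e-01  7.34706029e-02]
 [ 9.99999725e-01 -6.80147859e-04  2.95567331e-04  1.04872913e-03]
 [ 0.00000000e+00  0.00000000e+00  0.00000000e+00  1.00000000e+00]] 346.0117271875607 -0.06118538055429918
pos [ 0.1812 -0.5193  0.2313] shift cm (tool axes) [ -1.87  40.77 -10.54] rotvec deg [-70.76  -0.     0.  ]
```

Call:
play_rows(series=[{"rx":-8.5},{"rx":-8.5},{"rx":-8.5},{"rx":-8.5},{"rx":-8.5},{"rx":-8.5},{"rx":-8.5},{"rx":-8.5}])

```text
schema error: expected keys dx, dy, dz, rx, ry, rz, grip
```

Call:
play_rows(series=[{"rx":-2.76,"dx":-0.2},{"dy":2.9,"dz":4.0},{"dy":2.9,"dz":4.0},{"dy":2.9,"dz":4.0},{"dy":2.9,"dz":4.0},{"dy":2.9,"dz":4.0},{"dy":2.9,"dz":4.0},{"dy":2.9,"dz":4.0}])

```text
schema error: expected keys dx, dy, dz, rx, ry, rz, grip
```

Call:
play_rows(series=[{"dy":2.9,"dz":4.0},{"dz":3.0},{},{}])

```text
schema error: expected keys dx, dy, dz, rx, ry, rz, grip
```

Run:
```python
from h import *
s=env.state(); print(s['time'],s['ee_pos'],np.round(s['tcp_rot'],3).tolist(),np.round(s['joint_positions'],2))
c=cam('wrist'); save(c,'w1.png')
ce,m=orange(c); v,u=np.nonzero(m); P=np.array([onz(c,(a,b),0.052)[:2] for a,b in zip(u,v)])
r=cv2.minAreaRect(P.astype(np.float32)*1000); print('orange',P.mean(0),r,len(P))
```

```text
1.6 [ 0.18124727 -0.51925828  0.23129451] [[-0.0, 0.944, 0.33], [-0.0, 0.33, -0.944], [-1.0, -0.0, -0.0]] [-1.32  0.35  1.65 -0.    1.14 -0.08]Traceback (most recent call last):
  File "<stdin>", line 4, in <module>
  File "h.py", line 24, in orange
    n,l,st,ce=cv2.connectedComponentsWithStats(m); i=1+np.argmax(st[1:,4]); return ce[i],l==i
                                                       ~~~~~~~~~^^^^^^^^^^
    return _wrapfunc(a, 'argmax', axis=axis, out=out, **kwds)
    return bound(*args, **kwds)
ValueError: attempt to get argmax of an empty sequence
```

View pics/w1.png

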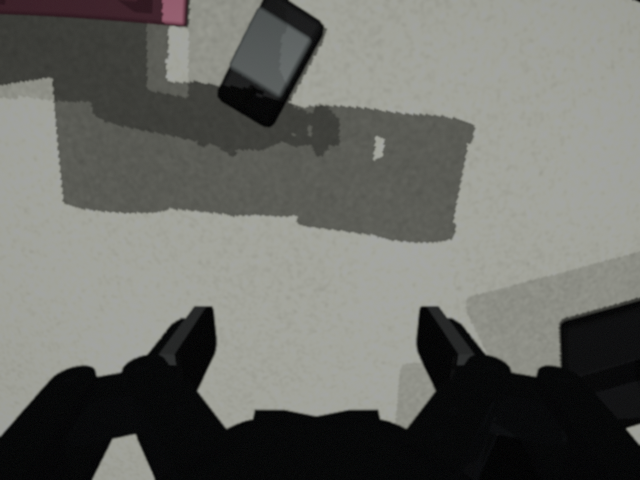

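Every row needs all seven keys, so nothing moved. This wrist view shows only the mouse at (272,60), the corner of the pink rest, and the fingers.

Call:
play_rows(series=[{"dx":0,"dy":0,"dz":0,"rx":-8.5,"ry":0,"rz":0,"grip":0},{"dx":0,"dy":0,"dz":0,"rx":-8.5,"ry":0,"rz":0,"grip":0},{"dx":0,"dy":0,"dz":0,"rx":-8.5,"ry":0,"rz":0,"grip":0},{"dx":0,"dy":0,"dz":0,"rx":-8.5,"ry":0,"rz":0,"grip":0},{"dx":0,"dy":0,"dz":0,"rx":-8.5,"ry":0,"rz":0,"grip":0},{"dx":0,"dy":0,"dz":0,"rx":-8.5,"ry":0,"rz":0,"grip":0},{"dx":0,"dy":0,"dz":0,"rx":-8.5,"ry":0,"rz":0,"grip":0},{"dx":0,"dy":0,"dz":0,"rx":-8.5,"ry":0,"rz":0,"grip":0}])

```text
time: 2.45
ee_pos: [0.1813, -0.5193, 0.2313]
tcp_rot: [[-0.0, 0.042, 0.999], [0.0, 0.999, -0.042], [-1.0, 0.0, -0.0]]
wrist_force: [0.6, 0.1, -0.6]
width: 1.0
```

Call:
play_rows(series=[{"dx":-0.2,"dy":0,"dz":0,"rx":-2.76,"ry":0,"rz":0,"grip":0},{"dx":0,"dy":2.6,"dz":3.9,"rx":0,"ry":0,"rz":0,"grip":0},{"dx":0,"dy":2.6,"dz":3.9,"rx":0,"ry":0,"rz":0,"grip":0},{"dx":0,"dy":2.6,"dz":3.9,"rx":0,"ry":0,"rz":0,"grip":0},{"dx":0,"dy":2.6,"dz":3.9,"rx":0,"ry":0,"rz":0,"grip":0},{"dx":0,"dy":2.6,"dz":3.9,"rx":0,"ry":0,"rz":0,"grip":0},{"dx":0,"dy":2.6,"dz":3.9,"rx":0,"ry":0,"rz":0,"grip":0},{"dx":0,"dy":2.6,"dz":3.9,"rx":0,"ry":0,"rz":0,"grip":0}])

```text
time: 3.25
ee_pos: [0.4557, -0.3359, 0.2335]
tcp_rot: [[0.0, -0.0, 1.0], [-0.0, 1.0, 0.0], [-1.0, -0.0, 0.0]]
wrist_force: [0.3, -0.9, -0.1]
width: 1.0
```

Call:
play_rows(series=[{"dx":0,"dy":2.6,"dz":3.9,"rx":0,"ry":0,"rz":0,"grip":0},{"dx":0,"dy":0,"dz":3.9,"rx":0,"ry":0,"rz":0,"grip":0},{"dx":0,"dy":0,"dz":0,"rx":0,"ry":0,"rz":0,"grip":0},{"dx":0,"dy":0,"dz":0,"rx":0,"ry":0,"rz":0,"grip":0}])

```text
time: 3.65
ee_pos: [0.5324, -0.311, 0.2328]
tcp_rot: [[-0.001, -0.001, 1.0], [0.0, 1.0, 0.001], [-1.0, 0.0, -0.001]]
wrist_force: [-1.0, -0.6, -0.1]
width: 0.998
```

Run:
```python
from h import *
s=env.state(); print(s['time'],s['ee_pos'],np.round(s['tcp_rot'],3).tolist(),np.round(s['joint_positions'],2))
c=cam('wrist'); save(c,'w2.png')
ce,m=orange(c); v,u=np.nonzero(m); P=np.array([onz(c,(a,b),0.052)[:2] for a,b in zip(u,v)])
r=cv2.minAreaRect(P.astype(np.float32)*1000); print('orange',P.mean(0),r,len(P))
```

```text
3.65 [ 0.53236039 -0.3109511   0.23277266] [[-0.001, -0.001, 1.0], [0.0, 1.0, 0.001], [-1.0, 0.0, -0.001]] [-0.6   0.47  1.47 -0.    1.2  -0.61]Traceback (most recent call last):
  File "<stdin>", line 4, in <module>
  File "h.py", line 24, in orange
    n,l,st,ce=cv2.connectedComponentsWithStats(m); i=1+np.argmax(st[1:,4]); return ce[i],l==i
                                                       ~~~~~~~~~^^^^^^^^^^
    return _wrapfunc(a, 'argmax', axis=axis, out=out, **kwds)
    return bound(*args, **kwds)
ValueError: attempt to get argmax of an empty sequence
```

View pics/w2.png

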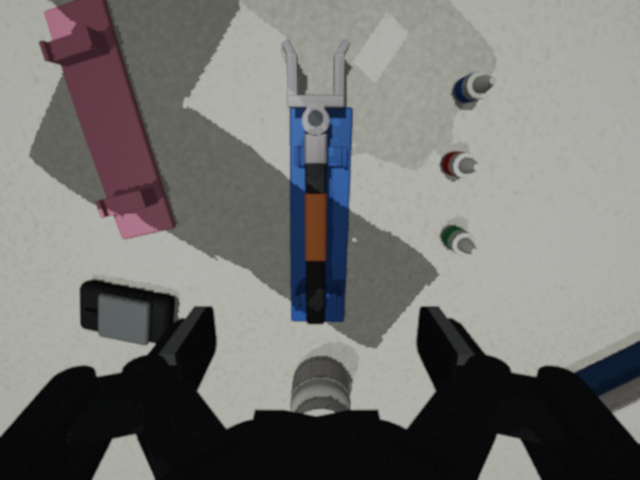

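The wrist view shows the wrench straight on the blue rest, orange band at (315,227), hinge at (315,120) and jaw mouth at (316,70) pointing up. The droppers are 130 mm or more to the side.

```bash
cat > m.py <<'E'
from h import *
def band(c,z):
    ce,m=orange(c,(3,120,50),(18,255,255)); v,u=np.nonzero(m)
    P=np.array([onz(c,(a,b),z)[:2] for a,b in zip(u,v)])
    r=cv2.minAreaRect(P.astype(np.float32)*1000); return P.mean(0),r,len(P)
E
python3 - <<'E'
from m import *
c=cam('wrist'); print(band(c,.052))
hsv=cv2.cvtColor(c['color'],cv2.COLOR_RGB2HSV)
m=cv2.inRange(hsv,(108,150,50),(125,255,255)); n,l,st,ce=cv2.connectedComponentsWithStats(m); i=1+np.argmax(st[1:,4])
v,u=np.nonzero(l==i); P=np.array([onz(c,(a,b),0.012)[:2] for a,b in zip(u,v)]); print('rest',cv2.minAreaRect(P.astype(np.float32)*1000))
print('hinge',onz(c,(315.5,119.5),.052),'mouth mid', onz(c,(317,72),.050))
plan([.52,.125,.25],0)
E
```

```text
(array([ 0.53191499, -0.31550341]), ((531.983642578125, -316.2222595214844), (66.86409759521484, 19.523012161254883), 89.96894836425781), 1396)
rest ((554.90771484375, -321.5228576660156), (232.70089721679688, 23.53972816467285), 89.63248443603516)
hinge [ 0.53159431 -0.21863064  0.052     ] mouth mid [ 0.53291807 -0.17922799  0.05      ]
pos [ 0.5314 -0.3115  0.2332] shift cm (tool axes) [-1.67 43.65 -1.17] rotvec deg [-0.04 -0.03 -0.01]
```

Call:
play_rows(series=[{"dx":0,"dy":4.5,"dz":-0.1,"rx":0,"ry":0,"rz":0,"grip":0},{"dx":0,"dy":4.5,"dz":-0.1,"rx":0,"ry":0,"rz":0,"grip":0},{"dx":0,"dy":4.5,"dz":-0.1,"rx":0,"ry":0,"rz":0,"grip":0},{"dx":0,"dy":4.5,"dz":-0.1,"rx":0,"ry":0,"rz":0,"grip":0},{"dx":0,"dy":4.5,"dz":-0.1,"rx":0,"ry":0,"rz":0,"grip":0},{"dx":0,"dy":4.5,"dz":-0.1,"rx":0,"ry":0,"rz":0,"grip":0},{"dx":0,"dy":4.5,"dz":-0.1,"rx":0,"ry":0,"rz":0,"grip":0},{"dx":0,"dy":4.5,"dz":-0.1,"rx":0,"ry":0,"rz":0,"grip":0}])

```text
time: 4.55
ee_pos: [0.5234, 0.0495, 0.2337]
tcp_rot: [[0.001, 0.002, 1.0], [-0.0, 1.0, -0.002], [-1.0, -0.0, 0.001]]
wrist_force: [0.7, 0.7, 0.7]
width: 1.002
```

Call:
play_rows(series=[{"dx":0.5,"dy":4.5,"dz":-0.1,"rx":0,"ry":0,"rz":0,"grip":0},{"dx":0.5,"dy":4.5,"dz":-0.1,"rx":0,"ry":0,"rz":0,"grip":0},{"dx":0,"dy":0,"dz":0,"rx":0,"ry":0,"rz":0,"grip":0},{"dx":0,"dy":0,"dz":0,"rx":0,"ry":0,"rz":0,"grip":0}])

```text
time: 4.95
ee_pos: [0.5218, 0.1385, 0.2234]
tcp_rot: [[-0.0, -0.001, 1.0], [-0.0, 1.0, 0.001], [-1.0, -0.0, -0.0]]
wrist_force: [0.7, 0.1, 0.4]
width: 1.001
```

Run:
```python
from h import *
s=env.state(); print(s['time'],s['ee_pos'],np.round(s['joint_positions'],2))
c=cam('wrist'); save(c,'w3.png')
for l in ['nut_mid','nut_mark','fixture']:
    print(l,[(round(x['score'],2),np.round(x['at']).tolist(),int(x['pixels'].sum()),onz(c,x['at'],0.076).round(4)[:2].tolist()) for x in regions_of(c,l)[:3]])
```

```text
4.95 [0.52177217 0.13851197 0.22342385] [ 0.17  0.34  1.69 -0.    1.11  0.17]
nut_mid [(0.97, [98.0, 233.0], 871, [0.329, 0.1369]), (0.82, [313.0, 215.0], 1366, [0.52, 0.1519])]
nut_mark [(0.95, [314.0, 211.0], 1332, [0.5203, 0.1555]), (0.9, [97.0, 230.0], 861, [0.3293, 0.1388])]
fixture [(0.96, [312.0, 127.0], 35168, [0.519, 0.2234]), (0.69, [99.0, 180.0], 18353, [0.3382, 0.1831])]
```

View pics/w3.png

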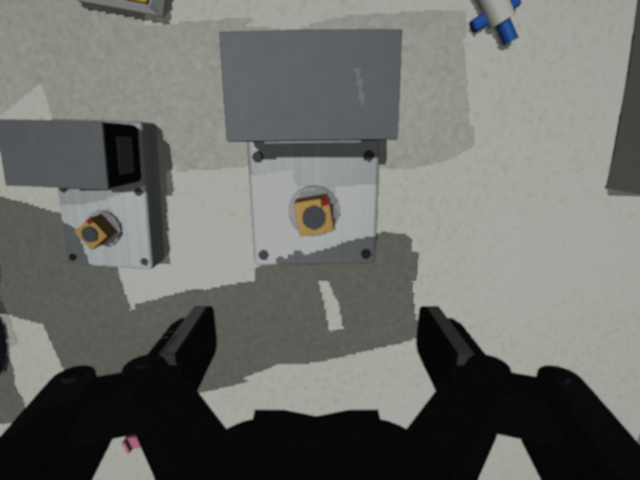

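The nut of the big fixture is at (314,215), turned a few degrees, with its red dot at the upper-right corner (326,201). I'll zoom in for its exact yaw.

Run:
```python
from h import *
s=env.state(); im=cv2.imread('pics/w3.png')
cv2.imwrite('pics/w3z.png',cv2.resize(im[182:248,281:347],None,fx=9,fy=9,interpolation=cv2.INTER_CUBIC))
```

```text
(no output)
```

View pics/w3z.png

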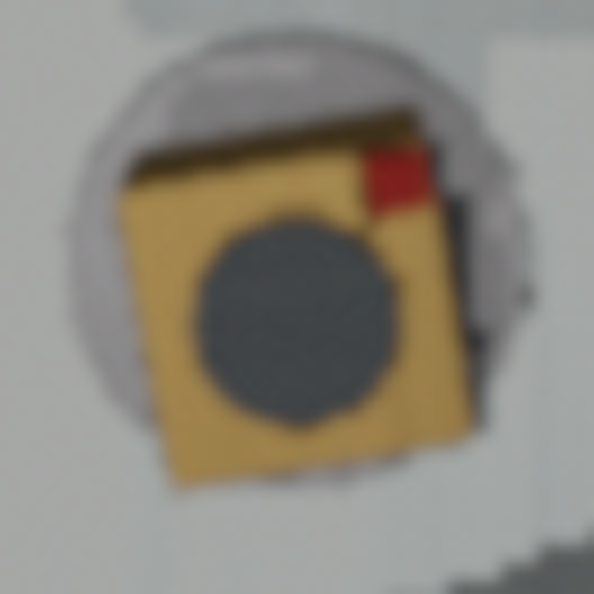

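```bash
cat > n.py <<'E'
from h import *
def nut(c,q,off,f,z=.076):
    P=np.array([onz(c,((x+.5)/f-.5+off[0],(y+.5)/f-.5+off[1]),z)[:2] for x,y in q])
    e=[P[1]-P[0],P[2]-P[1],P[3]-P[2],P[0]-P[3]]
    a=np.array([np.degrees(np.arctan2(v[1],v[0])) for v in e]); print('edges mm',[round(np.linalg.norm(v)*1e3,1) for v in e],'ang',a.round(1))
    print('centre',P.mean(0),'yaw mod 90',((a+45)%90-45).round(1),((a+45)%90-45).mean())
E
python3 - <<'E'
from n import *
c=cam('wrist'); nut(c,[(120,188),(433,143),(480,437),(175,490)],(281,182),9)
c=cam('top'); r=regions_of(c,'nut_mid')
E
```

```text
edges mm [np.float64(29.5), np.float64(28.6), np.float64(29.7), np.float64(29.6)] ang [   8.1  -80.5 -170.    99.1]
centre [0.52127244 0.14929973] yaw mod 90 [ 8.1  9.5 10.   9.1] 9.163100137424268
```

Call:
play_rows(series=[{"dx":0,"dy":-4.6,"dz":0.1,"rx":0,"ry":0,"rz":0,"grip":0},{"dx":0,"dy":-4.6,"dz":0.1,"rx":0,"ry":0,"rz":0,"grip":0},{"dx":0,"dy":-4.6,"dz":0.1,"rx":0,"ry":0,"rz":0,"grip":0},{"dx":0,"dy":-4.6,"dz":0.1,"rx":0,"ry":0,"rz":0,"grip":0},{"dx":0,"dy":-4.6,"dz":0.1,"rx":0,"ry":0,"rz":0,"grip":0},{"dx":0,"dy":-4.6,"dz":0.1,"rx":0,"ry":0,"rz":0,"grip":0},{"dx":0,"dy":-4.6,"dz":0.1,"rx":0,"ry":0,"rz":0,"grip":0},{"dx":0,"dy":-4.6,"dz":0.1,"rx":0,"ry":0,"rz":0,"grip":0}])

```text
time: 6.1
ee_pos: [0.5298, -0.2316, 0.2234]
tcp_rot: [[0.0, 0.001, 1.0], [-0.0, 1.0, -0.001], [-1.0, -0.0, 0.0]]
wrist_force: [0.7, -0.0, 0.4]
width: 1.002
```

Call:
play_rows(series=[{"dx":0,"dy":-4.6,"dz":0.1,"rx":0,"ry":0,"rz":0,"grip":0},{"dx":0,"dy":-4.0,"dz":0.1,"rx":0,"ry":0,"rz":0,"grip":0},{"dx":4.5,"dy":0,"dz":0,"rx":0,"ry":0,"rz":0,"grip":0},{"dx":4.5,"dy":0,"dz":0,"rx":0,"ry":0,"rz":0,"grip":0},{"dx":4.0,"dy":0,"dz":0,"rx":0,"ry":0,"rz":0,"grip":0},{"dx":0,"dy":0,"dz":0,"rx":0,"ry":0,"rz":0,"grip":0},{"dx":0,"dy":0,"dz":0,"rx":0,"ry":0,"rz":0,"grip":0}])

```text
time: 6.8
ee_pos: [0.5324, -0.3157, 0.0941]
tcp_rot: [[-0.0, 0.0, 1.0], [0.0, 1.0, -0.0], [-1.0, 0.0, -0.0]]
wrist_force: [-0.4, -1.0, 0.9]
width: 0.999
```

Run:
```python
from m import *
s=env.state(); print(s['time'],s['ee_pos'],np.round(s['tcp_rot'],3).tolist(),np.round(s['wrist_force'],1))
c=cam('wrist'); print(band(c,.052)); plan([.532,-.3155,.0235],0)
```

```text
6.8 [ 0.53239437 -0.31568595  0.09414722] [[-0.0, 0.0, 1.0], [0.0, 1.0, -0.0], [-1.0, 0.0, -0.0]] [-0.4 -1.   0.9]
(array([ 0.53174866, -0.31511731]), ((531.7719116210938, -316.4409484863281), (66.04550170898438, 19.497468948364258), 89.99091339111328), 3680)
pos [ 0.5331 -0.3161  0.0954] shift cm (tool axes) [ 7.19  0.07 -0.12] rotvec deg [-0.01  0.12  0.09]
```

Call:
play_rows(series=[{"dx":3.5,"dy":0,"dz":0,"rx":0,"ry":0,"rz":0,"grip":0},{"dx":3.5,"dy":0,"dz":0,"rx":0,"ry":0,"rz":0,"grip":0},{"dx":0,"dy":0,"dz":0,"rx":0,"ry":0,"rz":0,"grip":0},{"dx":0,"dy":0,"dz":0,"rx":0,"ry":0,"rz":0,"grip":255},{"dx":0,"dy":0,"dz":0,"rx":0,"ry":0,"rz":0,"grip":255},{"dx":0,"dy":0,"dz":0,"rx":0,"ry":0,"rz":0,"grip":255},{"dx":0,"dy":0,"dz":0,"rx":0,"ry":0,"rz":0,"grip":255},{"dx":0,"dy":0,"dz":0,"rx":0,"ry":0,"rz":0,"grip":255}], force=80)

```text
time: 7.65
ee_pos: [0.5327, -0.3156, 0.0245]
tcp_rot: [[0.001, -0.0, 1.0], [-0.001, 1.0, 0.0], [-1.0, -0.001, 0.001]]
wrist_force: [-0.9, 0.5, 5.4]
width: 0.224
```

Call:
play_rows(series=[{"dx":0,"dy":0,"dz":0,"rx":0,"ry":0,"rz":0,"grip":255},{"dx":0,"dy":0,"dz":0,"rx":0,"ry":0,"rz":0,"grip":255},{"dx":0,"dy":0,"dz":0,"rx":0,"ry":0,"rz":0,"grip":255},{"dx":0,"dy":0,"dz":0,"rx":0,"ry":0,"rz":0,"grip":255}])

```text
time: 8.05
ee_pos: [0.5327, -0.3156, 0.0245]
tcp_rot: [[0.001, -0.0, 1.0], [-0.001, 1.0, 0.0], [-1.0, -0.001, 0.001]]
wrist_force: [-2.9, 0.5, 8.7]
width: 0.219
```

Run:
```python
from m import *
s=env.state(); print(s['time'],s['ee_pos'],s['width'],np.round(s['wrist_force'],1))
c=cam('wrist'); save(c,'w4.png'); plan([.532,-.3155,.022],0)
```

```text
8.05 [ 0.53265291 -0.3155675   0.02451526] 0.21922671862761384 [-2.9  0.5  8.7]
pos [ 0.5327 -0.3156  0.0245] shift cm (tool axes) [ 0.25  0.01 -0.07] rotvec deg [-0.    0.06  0.04]
```

View pics/w4.png

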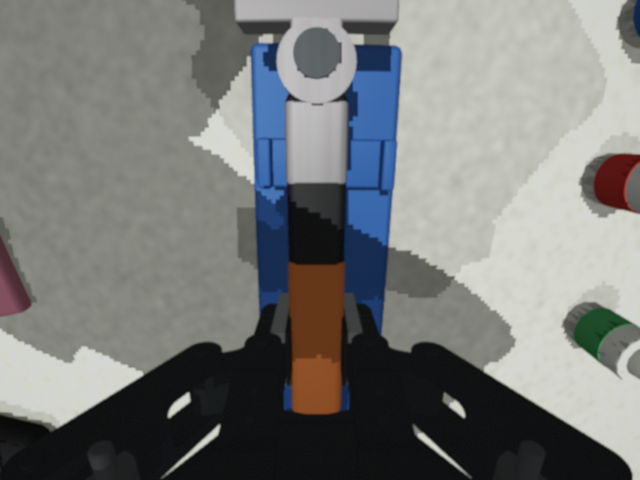

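The grip is good: orange band between the pads, hinge at (317,52), the head's back bar level at row 28. Now lift.

Call:
play_rows(series=[{"dx":-1.0,"dy":0,"dz":0,"rx":0,"ry":0,"rz":0,"grip":255},{"dx":-1.0,"dy":0,"dz":0,"rx":0,"ry":0,"rz":0,"grip":255},{"dx":-2.0,"dy":0,"dz":0,"rx":0,"ry":0,"rz":0,"grip":255},{"dx":0,"dy":0,"dz":0,"rx":0,"ry":0,"rz":0,"grip":255},{"dx":0,"dy":0,"dz":0,"rx":0,"ry":0,"rz":0,"grip":255}])

```text
time: 8.6
ee_pos: [0.5323, -0.3153, 0.0635]
tcp_rot: [[0.001, 0.0, 1.0], [-0.0, 1.0, -0.0], [-1.0, -0.0, 0.001]]
wrist_force: [-0.6, 0.6, -3.4]
width: 0.219
```

```bash
cat > k.py <<'E'
from h import *
def hinge(c, verbose=True):
    """hinge boss circle, in wrist picture; tool-frame position assuming tool x=-0.028 (boss top)"""
    g=cv2.GaussianBlur(cv2.cvtColor(c['color'],cv2.COLOR_RGB2GRAY),(5,5),1)
    h=cv2.HoughCircles(g[:130,220:430],cv2.HOUGH_GRADIENT,1,100,param1=80,param2=15,minRadius=17,maxRadius=45)
    return None if h is None else h[0,:2]+[220,0,0]
def tool(c,uv,x):
    M=np.array(c['mount']); K=c['mtx']; d=np.array([(uv[0]-K[0,2])/K[0,0],(uv[1]-K[1,2])/K[1,1]]); s=d.copy()
    for _ in range(20): s=d/(1+c['k1']*(s@s))
    v=M[:3,:3]@[s[0],s[1],1]; o=M[:3,3]; return o+v*(x-o[0])/v[0]
E
python3 - <<'E'
from k import *
s=env.state(); print(s['time'],s['ee_pos'],np.round(s['wrist_force'],2),np.round(s['moment'],2))
a=cv2.imread('pics/w4.png'); c=cam('wrist'); save(c,'w5.png')
print(hinge({'color':a[:,:,::-1].copy()}),hinge(c))
for uv in [(317,52),(317,225),(317,390)]: print(tool(c,uv,-.028).round(4))
plan([.5514,-.043,.0545],np.radians(9.16))
E
```

```text
8.6 [ 0.53233474 -0.31530329  0.06353842] [-0.58  0.56 -3.42] [-0.06  0.03  0.05]
[[316.5         65.5         37.79999924]] [[320.5         59.5         44.40000153]]
[-0.028   0.099   0.0006]
[-0.028   0.0459  0.0006]
[-0.028  -0.0211  0.0006]
pos [ 0.532  -0.3151  0.0629] shift cm (tool axes) [ 0.85 27.21  1.94] rotvec deg [-9.16 -0.02 -0.02]
```

Call:
play_rows(series=[{"dx":0,"dy":4.0,"dz":0.3,"rx":0,"ry":0,"rz":0,"grip":255},{"dx":0,"dy":4.0,"dz":0.3,"rx":0,"ry":0,"rz":0,"grip":255},{"dx":0,"dy":4.0,"dz":0.3,"rx":0,"ry":0,"rz":0,"grip":255},{"dx":0,"dy":4.0,"dz":0.3,"rx":0,"ry":0,"rz":0,"grip":255},{"dx":0,"dy":4.0,"dz":0.3,"rx":0,"ry":0,"rz":0,"grip":255},{"dx":0,"dy":4.0,"dz":0.3,"rx":0,"ry":0,"rz":0,"grip":255},{"dx":0,"dy":3.2,"dz":0.1,"rx":0,"ry":0,"rz":0,"grip":255},{"dx":0.0,"dy":0,"dz":0,"rx":-4.6,"ry":0,"rz":0,"grip":255}])

```text
time: 9.45
ee_pos: [0.5505, -0.0397, 0.0624]
tcp_rot: [[-0.002, -0.084, 0.996], [0.001, 0.996, 0.084], [-1.0, 0.001, -0.002]]
wrist_force: [-0.6, -1.0, -1.8]
width: 0.225
```

Call:
play_rows(series=[{"dx":0,"dy":0,"dz":0,"rx":-4.56,"ry":0,"rz":0,"grip":255},{"dx":0.8,"dy":0,"dz":0,"rx":0,"ry":0,"rz":0,"grip":255},{"dx":0,"dy":0,"dz":0,"rx":0,"ry":0,"rz":0,"grip":255},{"dx":0,"dy":0,"dz":0,"rx":0,"ry":0,"rz":0,"grip":255}])

```text
time: 9.85
ee_pos: [0.5508, -0.0434, 0.0546]
tcp_rot: [[-0.001, -0.157, 0.988], [0.0, 0.988, 0.157], [-1.0, 0.0, -0.001]]
wrist_force: [1.4, 0.1, -1.8]
width: 0.22
```

Run:
```python
from k import *
s=env.state(); print(s['time'],s['ee_pos'],np.round(s['wrist_force'],2),np.round(s['moment'],2),np.round(s['tcp_rot'],3).tolist())
a=cv2.imread('pics/w4.png'); c=cam('wrist'); save(c,'w6.png'); b=cv2.imread('pics/w6.png')
for r in [(10,100,285,350),(190,330,290,345)]:
    t=a[r[0]:r[1],r[2]:r[3]]; m=cv2.matchTemplate(b[:350,250:390],t,cv2.TM_CCOEFF_NORMED); _,v,_,l=cv2.minMaxLoc(m); print('shift',l[0]+250-r[2],l[1]-r[0],round(v,3))
t=cam('top'); save(t,'top2.png'); cv2.imwrite('pics/top2z.png',cv2.resize(t['color'][190:290,200:350,::-1],None,fx=5,fy=5,interpolation=cv2.INTER_CUBIC))
x=np.hstack([b[:400,160:480],cv2.resize(t['color'][195:275,210:290,::-1],(400,400),interpolation=cv2.INTER_CUBIC)]); cv2.imwrite('pics/x6.png',x)
plan([.542,.0165,.0445],np.radians(9.16))
```

```text
9.85 [ 0.55084536 -0.04340435  0.05456462] [ 1.41  0.06 -1.75] [-0.03  0.02 -0.  ] [[-0.001, -0.157, 0.988], [0.0, 0.988, 0.157], [-1.0, 0.0, -0.001]]
shift 0 0 0.955
shift 0 -2 0.657
pos [ 0.5512 -0.0434  0.0551] shift cm (tool axes) [1.06 6.06 0.04] rotvec deg [-0.08 -0.02 -0.01]
```

View pics/x6.png

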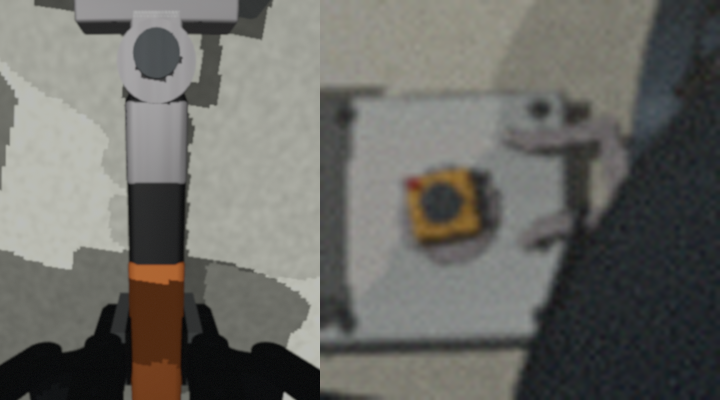

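Wrist half: the wrench sits unmoved and straight in the hand (hinge at (157,52) in the crop). Top half: the jaw's prong tips at (515,137) and (530,238) straddle the line to the nut at (440,203), aligned with its flats. A quick numeric check of the lateral offset:

Run:
```python
from h import *
c=cam('top'); f=lambda x,y:((x-320+.5)/5-.5+210,(y+.5)/5-.5+195)
d=np.array([-.159,.987]); n=np.array([.987,.159])
N=onz(c,f(440,203),.076)[:2]; t1=onz(c,f(515,137),.080)[:2]; t2=onz(c,f(530,238),.080)[:2]; J=(t1+t2)/2
# lines along the prongs' inner sides further back
print('nut',N,'tips mid',J,'sep',np.linalg.norm(t1-t2)); print('along',(N-J)@d,'lateral (nut minus jaw line, + = +x)',(N-J)@n)
cv2.imwrite('pics/z7.png',cv2.resize(c['color'][205:260,220:290,::-1],None,fx=11,fy=10,interpolation=cv2.INTER_CUBIC))
```

```text
nut [0.52031266 0.15171028] tips mid [0.52622937 0.11271345] sep 0.048408850312259485
along 0.03943062196108066 lateral (nut minus jaw line, + = +x) 0.0003607082934046498
```

View pics/z7.png

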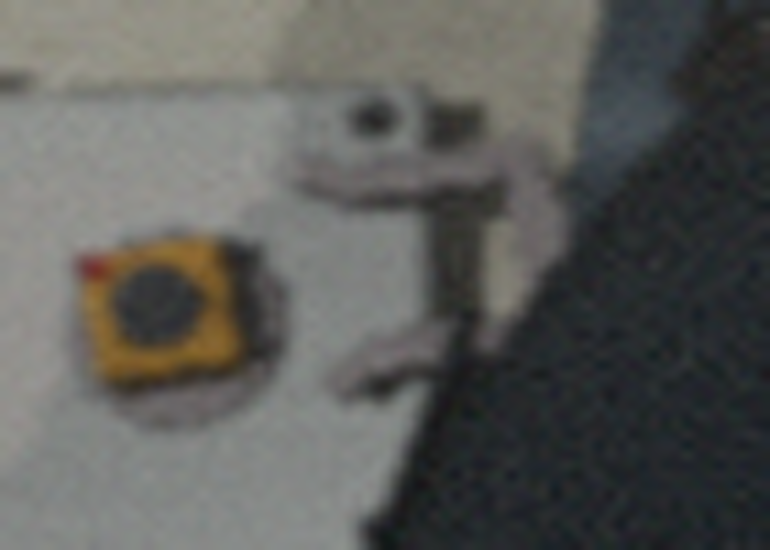

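Lateral offset is under 1 mm and the yaw matches. I'll lower, then slide on in small steps, watching the force.

Call:
play_rows(series=[{"dx":0.5,"dy":0,"dz":0,"rx":0,"ry":0,"rz":0,"grip":255},{"dx":0.5,"dy":0.8,"dz":0,"rx":0,"ry":0,"rz":0,"grip":255},{"dx":0,"dy":0.8,"dz":0,"rx":0,"ry":0,"rz":0,"grip":255},{"dx":0,"dy":0.5,"dz":0,"rx":0,"ry":0,"rz":0,"grip":255},{"dx":0,"dy":0.5,"dz":0,"rx":0,"ry":0,"rz":0,"grip":255},{"dx":0,"dy":0,"dz":0,"rx":0,"ry":0,"rz":0,"grip":255}])

```text
time: 10.6
ee_pos: [0.5471, -0.0169, 0.0454]
tcp_rot: [[0.0, -0.16, 0.987], [0.0, 0.987, 0.16], [-1.0, 0.0, 0.0]]
wrist_force: [0.6, 0.0, -2.0]
width: 0.22
```

Call:
play_rows(series=[{"dx":0,"dy":0.3,"dz":0,"rx":0,"ry":0,"rz":0,"grip":255},{"dx":0,"dy":0.3,"dz":0,"rx":0,"ry":0,"rz":0,"grip":255},{"dx":0,"dy":0,"dz":0,"rx":0,"ry":0,"rz":0,"grip":255}])

```text
time: 10.9
ee_pos: [0.5461, -0.0114, 0.0453]
tcp_rot: [[-0.0, -0.159, 0.987], [0.0, 0.987, 0.159], [-1.0, 0.0, -0.0]]
wrist_force: [-0.1, -0.1, -2.7]
width: 0.217
```

Call:
play_rows(series=[{"dx":0,"dy":0.3,"dz":0,"rx":0,"ry":0,"rz":0,"grip":255},{"dx":0,"dy":0.3,"dz":0,"rx":0,"ry":0,"rz":0,"grip":255},{"dx":0,"dy":0,"dz":0,"rx":0,"ry":0,"rz":0,"grip":255}])

```text
time: 11.2
ee_pos: [0.5451, -0.0054, 0.0453]
tcp_rot: [[-0.0, -0.159, 0.987], [0.0, 0.987, 0.159], [-1.0, 0.0, -0.0]]
wrist_force: [0.3, -0.1, -2.5]
width: 0.219
```

Call:
play_rows(series=[{"dx":0,"dy":0.3,"dz":0,"rx":0,"ry":0,"rz":0,"grip":255},{"dx":0,"dy":0.3,"dz":0,"rx":0,"ry":0,"rz":0,"grip":255},{"dx":0,"dy":0,"dz":0,"rx":0,"ry":0,"rz":0,"grip":255}])

```text
time: 11.5
ee_pos: [0.5442, 0.0005, 0.0453]
tcp_rot: [[-0.0, -0.159, 0.987], [0.0, 0.987, 0.159], [-1.0, 0.0, -0.0]]
wrist_force: [-0.2, 0.2, -3.8]
width: 0.215
```

Call:
play_rows(series=[{"dx":0,"dy":0.3,"dz":0,"rx":0,"ry":0,"rz":0,"grip":255},{"dx":0,"dy":0.3,"dz":0,"rx":0,"ry":0,"rz":0,"grip":255},{"dx":0,"dy":0,"dz":0,"rx":0,"ry":0,"rz":0,"grip":255}])

```text
time: 11.8
ee_pos: [0.5432, 0.0065, 0.0453]
tcp_rot: [[-0.0, -0.159, 0.987], [0.0, 0.987, 0.159], [-1.0, 0.0, -0.0]]
wrist_force: [0.4, -0.4, -1.6]
width: 0.22
```

Call:
play_rows(series=[{"dx":0,"dy":0.3,"dz":0,"rx":0,"ry":0,"rz":0,"grip":255},{"dx":0,"dy":0.3,"dz":0,"rx":0,"ry":0,"rz":0,"grip":255},{"dx":0,"dy":0,"dz":0,"rx":0,"ry":0,"rz":0,"grip":255}])

```text
time: 12.1
ee_pos: [0.5423, 0.0124, 0.0453]
tcp_rot: [[-0.0, -0.16, 0.987], [0.0, 0.987, 0.16], [-1.0, 0.0, -0.0]]
wrist_force: [-0.1, -0.7, -2.6]
width: 0.221
```

Still no contact; the expected home is 5–7 mm further on. Creeping in 1–2 mm steps.

Call:
play_rows(series=[{"dx":0,"dy":0.2,"dz":0,"rx":0,"ry":0,"rz":0,"grip":255},{"dx":0,"dy":0.1,"dz":0,"rx":0,"ry":0,"rz":0,"grip":255},{"dx":0,"dy":0,"dz":0,"rx":0,"ry":0,"rz":0,"grip":255}])

```text
time: 12.4
ee_pos: [0.5418, 0.0151, 0.0453]
tcp_rot: [[-0.0, -0.159, 0.987], [0.0, 0.987, 0.159], [-1.0, 0.0, -0.0]]
wrist_force: [-0.7, -0.2, -2.2]
width: 0.215
```

Call:
play_rows(series=[{"dx":0,"dy":0.1,"dz":0,"rx":0,"ry":0,"rz":0,"grip":255},{"dx":0,"dy":0,"dz":0,"rx":0,"ry":0,"rz":0,"grip":255}])

```text
time: 12.6
ee_pos: [0.5417, 0.016, 0.0453]
tcp_rot: [[-0.0, -0.159, 0.987], [0.0, 0.987, 0.159], [-1.0, 0.0, -0.0]]
wrist_force: [-0.7, -0.4, -2.7]
width: 0.221
```

Call:
play_rows(series=[{"dx":0,"dy":0.1,"dz":0,"rx":0,"ry":0,"rz":0,"grip":255},{"dx":0,"dy":0,"dz":0,"rx":0,"ry":0,"rz":0,"grip":255}])

```text
time: 12.8
ee_pos: [0.5415, 0.017, 0.0453]
tcp_rot: [[-0.0, -0.159, 0.987], [0.0, 0.987, 0.159], [-1.0, 0.0, -0.0]]
wrist_force: [-0.0, 0.1, -2.4]
width: 0.214
```

Call:
play_rows(series=[{"dx":0,"dy":0.1,"dz":0,"rx":0,"ry":0,"rz":0,"grip":255},{"dx":0,"dy":0,"dz":0,"rx":0,"ry":0,"rz":0,"grip":255}])

```text
time: 13.0
ee_pos: [0.5414, 0.018, 0.0453]
tcp_rot: [[0.0, -0.159, 0.987], [0.0, 0.987, 0.159], [-1.0, 0.0, 0.0]]
wrist_force: [0.1, -0.1, -2.7]
width: 0.219
```

Call:
play_rows(series=[{"dx":0,"dy":0.1,"dz":0,"rx":0,"ry":0,"rz":0,"grip":255},{"dx":0,"dy":0,"dz":0,"rx":0,"ry":0,"rz":0,"grip":255}])

```text
time: 13.2
ee_pos: [0.5415, 0.0183, 0.0454]
tcp_rot: [[0.001, -0.16, 0.987], [-0.001, 0.987, 0.16], [-1.0, -0.001, 0.001]]
wrist_force: [0.8, -5.6, -2.9]
width: 0.217
```

Run:
```python
from h import *
s=env.state(); print(s['time'],s['ee_pos'],np.round(s['wrist_force'],2))
c=cam('top'); save(c,'top3.png'); w=cam('wrist'); save(w,'w8.png')
b=cv2.resize(c['color'][205:260,215:270,::-1],(480,480),interpolation=cv2.INTER_CUBIC); cv2.imwrite('pics/x8.png',np.hstack([w['color'][:480,160:480,::-1],b]))
```

```text
13.2 [0.54153635 0.01832979 0.04541581] [ 0.77 -5.65 -2.86]
```

View pics/x8.png

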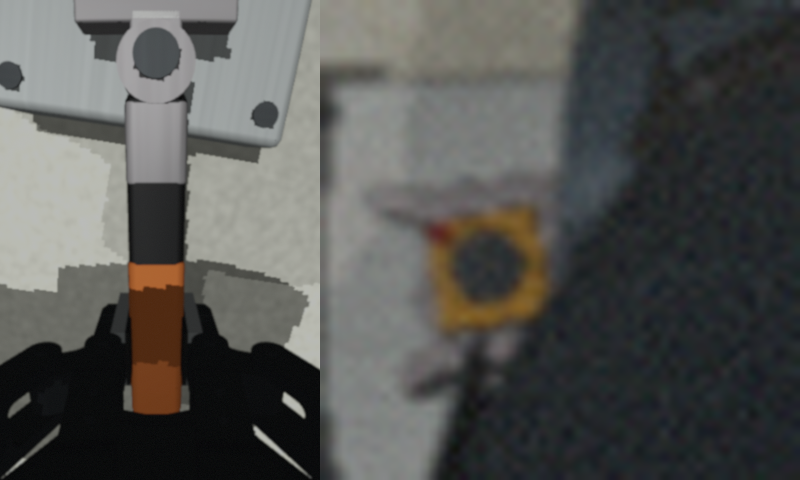

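The throat touches the nut (5.6 N along the handle), so the jaw is home, and the top view shows the nut between the prongs. Back off 0.5 mm, then turn about the nut axis in 2° rows (dz −0.47, dy +0.01 cm).

Call:
play_rows(series=[{"dx":0,"dy":-0.07,"dz":0,"rx":0,"ry":0,"rz":0,"grip":255},{"dx":0,"dy":0,"dz":0,"rx":0,"ry":0,"rz":0,"grip":255},{"dx":0,"dy":0,"dz":0,"rx":0,"ry":0,"rz":0,"grip":255}])

```text
time: 13.6
ee_pos: [0.5414, 0.0182, 0.0453]
tcp_rot: [[0.0, -0.159, 0.987], [-0.0, 0.987, 0.159], [-1.0, -0.0, 0.0]]
wrist_force: [-0.0, -2.3, -2.8]
width: 0.217
```

Call:
play_rows(series=[{"dx":0,"dy":0.008,"dz":-0.47,"rx":2,"ry":0,"rz":0,"grip":255},{"dx":0,"dy":0.008,"dz":-0.47,"rx":2,"ry":0,"rz":0,"grip":255},{"dx":0,"dy":0,"dz":0,"rx":0,"ry":0,"rz":0,"grip":255}])

```text
time: 13.9
ee_pos: [0.5319, 0.0165, 0.0454]
tcp_rot: [[0.0, -0.089, 0.996], [-0.001, 0.996, 0.089], [-1.0, -0.001, 0.0]]
wrist_force: [0.9, -6.0, -2.7]
width: 0.218
```

Call:
play_rows(series=[{"dx":0,"dy":0.008,"dz":-0.47,"rx":2,"ry":0,"rz":0,"grip":255},{"dx":0,"dy":0.008,"dz":-0.47,"rx":2,"ry":0,"rz":0,"grip":255},{"dx":0,"dy":0,"dz":0,"rx":0,"ry":0,"rz":0,"grip":255}])

```text
time: 14.2
ee_pos: [0.5224, 0.016, 0.0454]
tcp_rot: [[0.0, -0.019, 1.0], [-0.001, 1.0, 0.019], [-1.0, -0.001, 0.0]]
wrist_force: [0.4, -6.4, -2.9]
width: 0.217
```

Call:
play_rows(series=[{"dx":0,"dy":-0.12,"dz":0,"rx":0,"ry":0,"rz":0,"grip":255},{"dx":0,"dy":0,"dz":0,"rx":0,"ry":0,"rz":0,"grip":255}])

```text
time: 14.4
ee_pos: [0.5225, 0.0154, 0.0453]
tcp_rot: [[-0.0, -0.02, 1.0], [0.0, 1.0, 0.02], [-1.0, 0.0, -0.0]]
wrist_force: [-0.4, -0.2, -1.9]
width: 0.222
```

Call:
play_rows(series=[{"dx":0,"dy":0.008,"dz":-0.47,"rx":2,"ry":0,"rz":0,"grip":255},{"dx":0,"dy":0.008,"dz":-0.47,"rx":2,"ry":0,"rz":0,"grip":255},{"dx":0,"dy":0,"dz":0,"rx":0,"ry":0,"rz":0,"grip":255}])

```text
time: 14.7
ee_pos: [0.5129, 0.0156, 0.0453]
tcp_rot: [[-0.0, 0.05, 0.999], [0.0, 0.999, -0.05], [-1.0, 0.0, -0.0]]
wrist_force: [-0.2, -0.3, -3.2]
width: 0.22
```

Call:
play_rows(series=[{"dx":0,"dy":0.008,"dz":-0.47,"rx":2,"ry":0,"rz":0,"grip":255},{"dx":0,"dy":0.008,"dz":-0.47,"rx":2,"ry":0,"rz":0,"grip":255},{"dx":0,"dy":0,"dz":0,"rx":0,"ry":0,"rz":0,"grip":255}])

```text
time: 15.0
ee_pos: [0.5037, 0.0164, 0.0453]
tcp_rot: [[-0.0, 0.118, 0.993], [-0.0, 0.993, -0.118], [-1.0, -0.0, -0.0]]
wrist_force: [-1.0, -2.1, -3.3]
width: 0.214
```

Run:
```python
from h import *
s=env.state(); print(s['time'],np.round(s['wrist_force'],2),np.round(s['moment'],2))
c=cam('top'); save(c,'top4.png'); w=cam('wrist'); save(w,'w9.png')
b=cv2.resize(c['color'][205:260,215:270,::-1],(480,480),interpolation=cv2.INTER_CUBIC); cv2.imwrite('pics/x9.png',np.hstack([w['color'][:480,160:480,::-1],b]))
hsv=cv2.cvtColor(c['color'],cv2.COLOR_RGB2HSV)
for n in ('top3','top4'):
    im=cv2.imread('pics/%s.png'%n)[205:260,215:270]; h=cv2.cvtColor(im,cv2.COLOR_BGR2HSV)
    r=cv2.inRange(h,(0,110,60),(7,255,255))|cv2.inRange(h,(172,110,60),(180,255,255)); v,u=np.nonzero(r)
    b=cv2.inRange(h,(9,110,90),(28,255,255)); q=cv2.minAreaRect(np.argwhere(b)[:,::-1].astype(np.float32))
    print(n,'red',len(u), u.mean() if len(u) else 0,v.mean() if len(u) else 0,'brass',np.argwhere(b).mean(0),q)
```

```text
15.0 [-1.03 -2.05 -3.34] [-0.26  0.13  0.21]
top3 red 2 13.0 26.5 brass [30.85365854 19.18292683] ((18.972970962524414, 30.337839126586914), (12.165525436401367, 12.329923629760742), 80.53767395019531)
top4 red 2 14.0 25.5 brass [31.5308642 19.2962963] ((19.0, 31.0), (12.0, 12.0), 90.0)
```

Call:
play_rows(series=[{"dx":0,"dy":-0.03,"dz":-0.47,"rx":2,"ry":0,"rz":0,"grip":255},{"dx":0,"dy":0.008,"dz":-0.47,"rx":2,"ry":0,"rz":0,"grip":255},{"dx":0,"dy":0,"dz":0,"rx":0,"ry":0,"rz":0,"grip":255}])

```text
time: 15.4
ee_pos: [0.4953, 0.0174, 0.0455]
tcp_rot: [[0.002, 0.187, 0.982], [-0.0, 0.982, -0.187], [-1.0, 0.0, 0.002]]
wrist_force: [2.8, -0.0, -3.0]
width: 0.219
```

```bash
cat > f.py <<'E'
from h import *
s=env.state(); R=np.array(s['tcp_rot']); f=R.T@s['wrist_force']; m=R.T@s['moment']
print(round(s['time'],2),np.round(s['ee_pos'],4),'yaw',round(np.degrees(np.arctan2(R[1,2],R[0,2])),2),'F lat(z) %.2f axial(y) %.2f up %.2f'%(f[2],f[1],s['wrist_force'][2]),'M about up %.3f'%s['moment'][2],'T hinge est %.2f'%(f[2]*.1+abs(s['moment'][2])))
E
python3 f.py
```

```text
15.4 [0.4953 0.0174 0.0455] yaw -10.78 F lat(z) 2.73 axial(y) 0.50 up -3.04 M about up 0.494 T hinge est 0.77
```

The torque is now 0.77 N·m at the hinge, up from 0.2 N·m of drag, so the nut has seated. From here I pivot about the hinge (100 mm) with small steps and look at the kink.

Call:
play_rows(series=[{"dx":0,"dy":0.006,"dz":-0.35,"rx":2,"ry":0,"rz":0,"grip":255},{"dx":0,"dy":0,"dz":0,"rx":0,"ry":0,"rz":0,"grip":255}])

```text
time: 15.6
ee_pos: [0.4919, 0.0181, 0.0455]
tcp_rot: [[0.001, 0.221, 0.975], [-0.0, 0.975, -0.221], [-1.0, 0.0, 0.001]]
wrist_force: [3.3, -1.0, -3.3]
width: 0.215
```

```bash
python3 f.py
cat > bar.py <<'E'
from h import *
def bar(im):
    """slope (deg) of the head's back edge in the wrist picture (lower edge of the light bar near the top)"""
    g=cv2.GaussianBlur(cv2.cvtColor(im,cv2.COLOR_BGR2GRAY),(3,3),0).astype(float); out=[]
    for rng in (range(242,282,2),range(352,392,2)):
        pts=[]
        for u in rng:
            col=g[0:75,u]; d=col[:-3]-col[3:]; k=int(np.argmax(d)); pts.append((u,k+1.5,d[k]))
        p=np.array(pts); p=p[p[:,2]>25]; out.append(np.round(np.median(p,0),1) if len(p) else None)
    if any(o is None for o in out): return out
    return out,round(float(np.degrees(np.arctan2(out[1][1]-out[0][1],out[1][0]-out[0][0]))),1)
E
python3 - <<'E'
from bar import *
c=cam('wrist'); save(c,'w10.png')
for n in ('w4','w6','w8','w9','w10'): print(n,bar(cv2.imread('pics/%s.png'%n)))
E
```

```text
15.6 [0.4919 0.0181 0.0455] yaw -12.76 F lat(z) 3.38 axial(y) -0.22 up -3.25 M about up 0.500 T hinge est 0.84
w4 ([array([261. ,  20.5,  74.5]), array([371. ,  20.5,  64. ])], 0.0)
w6 ([array([261. ,  20.5,  63.5]), array([371. ,  20.5,  56. ])], 0.0)
w8 ([array([261. ,  20.5,  62.5]), array([371. ,  20.5,  56. ])], 0.0)
w9 ([array([261. ,  20.5,  63.5]), array([371. ,  20.5,  54. ])], 0.0)
w10 ([array([261. ,  23.5,  62. ]), array([371. ,  17.5,  53.5])], -3.1)
```

The back-edge slope in the wrist picture gives the kink directly: 0° in every earlier picture and 3.1° now, at near-steady force. So the click has started; 6° more to go.

Call:
play_rows(series=[{"dx":0,"dy":0.006,"dz":-0.35,"rx":2,"ry":0,"rz":0,"grip":255},{"dx":0,"dy":0.006,"dz":-0.35,"rx":2,"ry":0,"rz":0,"grip":255},{"dx":0,"dy":0,"dz":0,"rx":0,"ry":0,"rz":0,"grip":255}])

```text
time: 15.95
ee_pos: [0.485, 0.0198, 0.0455]
tcp_rot: [[0.001, 0.289, 0.957], [-0.0, 0.957, -0.289], [-1.0, 0.0, 0.001]]
wrist_force: [3.7, -0.3, -3.3]
width: 0.218
```

```bash
python3 f.py
python3 - <<'E'
from bar import *
c=cam('wrist'); save(c,'w11.png'); print(bar(cv2.imread('pics/w11.png')))
E
```

```text
15.95 [0.485  0.0198 0.0455] yaw -16.77 F lat(z) 3.63 axial(y) 0.81 up -3.32 M about up 0.412 T hinge est 0.77
([array([261. ,  27.5,  61.5]), array([370. ,  13.5,  53. ])], -7.3)
```

Call:
play_rows(series=[{"dx":0,"dy":0.008,"dz":-0.44,"rx":2.5,"ry":0,"rz":0,"grip":255},{"dx":0,"dy":0,"dz":0,"rx":0,"ry":0,"rz":0,"grip":255},{"dx":0,"dy":0,"dz":0,"rx":0,"ry":0,"rz":0,"grip":255}])

```text
time: 16.3
ee_pos: [0.4808, 0.0211, 0.0455]
tcp_rot: [[0.001, 0.329, 0.944], [-0.0, 0.944, -0.329], [-1.0, 0.0, 0.001]]
wrist_force: [3.1, -0.5, -3.7]
width: 0.22
```

```bash
python3 f.py
python3 - <<'E'
from bar import *
c=cam('wrist'); save(c,'w12.png'); print(bar(cv2.imread('pics/w12.png')))
t=cam('top'); save(t,'top5.png')
b=cv2.resize(t['color'][205:260,215:270,::-1],(480,480),interpolation=cv2.INTER_CUBIC); cv2.imwrite('pics/x12.png',np.hstack([c['color'][:480,160:480,::-1],b]))
E
```

```text
16.3 [0.4808 0.0211 0.0455] yaw -19.22 F lat(z) 3.07 axial(y) 0.58 up -3.74 M about up 0.368 T hinge est 0.67
([array([261. ,  29.5,  62. ]), array([370. ,  11.5,  52. ])], -9.4)
```

View pics/x12.png

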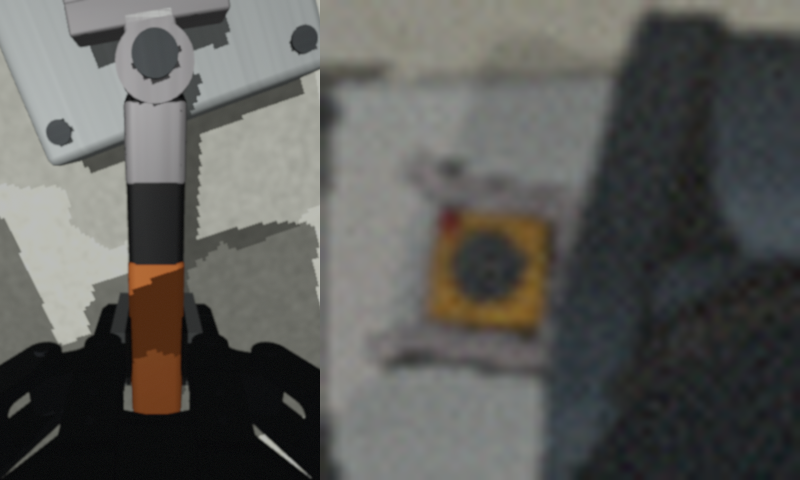

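The kink is clear at 9.4° (0.16 rad), with the jaw on the nut and the nut turned about 14–15°. Now I unload about the hinge, then come back 3.5° about the nut to mid-play so the jaw slides off square.

Call:
play_rows(series=[{"dx":0,"dy":0.006,"dz":0.35,"rx":-2,"ry":0,"rz":0,"grip":255},{"dx":0,"dy":0.006,"dz":0.35,"rx":-2,"ry":0,"rz":0,"grip":255},{"dx":0,"dy":0.006,"dz":0.35,"rx":-2,"ry":0,"rz":0,"grip":255},{"dx":0,"dy":0.006,"dz":0.35,"rx":-2,"ry":0,"rz":0,"grip":255},{"dx":0,"dy":0.002,"dz":0.24,"rx":-1.4,"ry":0,"rz":0,"grip":255},{"dx":0,"dy":0,"dz":0,"rx":0,"ry":0,"rz":0,"grip":255}])

```text
time: 17.0
ee_pos: [0.4963, 0.0171, 0.0453]
tcp_rot: [[0.0, 0.172, 0.985], [0.0, 0.985, -0.172], [-1.0, 0.0, 0.0]]
wrist_force: [4.4, 1.4, -3.4]
width: 0.219
```

```bash
python3 f.py
python3 - <<'E'
from bar import *
c=cam('wrist'); save(c,'w13.png'); print(bar(cv2.imread('pics/w13.png')))
E
```

```text
17.0 [0.4963 0.0171 0.0453] yaw -9.91 F lat(z) 4.06 axial(y) 2.10 up -3.42 M about up 0.228 T hinge est 0.63
([array([261. ,  20.5,  62. ]), array([371. ,  20.5,  54. ])], 0.0)
```

Call:
play_rows(series=[{"dx":0,"dy":0.005,"dz":0.41,"rx":-1.75,"ry":0,"rz":0,"grip":255},{"dx":0,"dy":0.005,"dz":0.41,"rx":-1.75,"ry":0,"rz":0,"grip":255},{"dx":0,"dy":0,"dz":0,"rx":0,"ry":0,"rz":0,"grip":255}])

```text
time: 17.35
ee_pos: [0.5036, 0.0158, 0.045]
tcp_rot: [[-0.002, 0.113, 0.994], [0.0, 0.994, -0.113], [-1.0, -0.0, -0.002]]
wrist_force: [0.8, -0.0, -2.5]
width: 0.219
```

```bash
python3 f.py
```

```text
17.35 [0.5036 0.0158 0.045 ] yaw -6.47 F lat(z) 0.76 axial(y) 0.08 up -2.55 M about up -0.171 T hinge est 0.25
```

Call:
play_rows(series=[{"dx":0,"dy":-0.3,"dz":0,"rx":0,"ry":0,"rz":0,"grip":255},{"dx":0,"dy":-0.4,"dz":0,"rx":0,"ry":0,"rz":0,"grip":255},{"dx":0,"dy":0,"dz":0,"rx":0,"ry":0,"rz":0,"grip":255}])

```text
time: 17.65
ee_pos: [0.5028, 0.0084, 0.0452]
tcp_rot: [[-0.001, 0.113, 0.994], [-0.0, 0.994, -0.113], [-1.0, -0.0, -0.001]]
wrist_force: [0.1, 0.4, -2.0]
width: 0.22
```

```bash
python3 f.py
```

```text
17.65 [0.5028 0.0084 0.0452] yaw -6.49 F lat(z) 0.08 axial(y) 0.40 up -1.97 M about up -0.013 T hinge est 0.02
```

Free, with no load. Pull straight off, then lift.

Call:
play_rows(series=[{"dx":0,"dy":-0.6,"dz":0,"rx":0,"ry":0,"rz":0,"grip":255},{"dx":0,"dy":-0.8,"dz":0,"rx":0,"ry":0,"rz":0,"grip":255},{"dx":0,"dy":-1.0,"dz":0,"rx":0,"ry":0,"rz":0,"grip":255},{"dx":0,"dy":-2.0,"dz":0,"rx":0,"ry":0,"rz":0,"grip":255},{"dx":0,"dy":-2.0,"dz":0,"rx":0,"ry":0,"rz":0,"grip":255},{"dx":-1.5,"dy":-2.0,"dz":0,"rx":3.5,"ry":0,"rz":0,"grip":255},{"dx":0,"dy":0,"dz":0,"rx":-5,"ry":0,"rz":0,"grip":255},{"dx":0,"dy":0,"dz":0,"rx":-5,"ry":0,"rz":0,"grip":255}])

```text
time: 18.45
ee_pos: [0.4938, -0.076, 0.0606]
tcp_rot: [[0.001, -0.003, 1.0], [-0.0, 1.0, 0.003], [-1.0, -0.0, 0.001]]
wrist_force: [0.6, 0.7, -3.1]
width: 0.219
```

```bash
python3 f.py
python3 - <<'E'
from bar import *
c=cam('wrist'); save(c,'w14.png'); print(bar(cv2.imread('pics/w14.png')))
plan([.5327,-.3156,.060],0)
t=cam('top'); save(t,'top6.png')
for n in ('top1','top6'):
    im=cv2.imread('pics/%s.png'%n)[222:252,220:250]; h=cv2.cvtColor(im,cv2.COLOR_BGR2HSV)
    b=cv2.inRange(h,(9,110,70),(28,255,255)); q=np.argwhere(b)[:,::-1].astype(np.float32); print(n,cv2.minAreaRect(q))
E
```

```text
18.45 [ 0.4938 -0.076   0.0606] yaw 0.16 F lat(z) 0.65 axial(y) 0.66 up -3.09 M about up 0.013 T hinge est 0.08
([array([261. ,  20.5,  66. ]), array([371. ,  20.5,  56. ])], 0.0)
pos [ 0.4937 -0.0756  0.0604] shift cm (tool axes) [  0.05 -24.03   3.69] rotvec deg [0.49 0.01 0.01]
top1 ((14.230768203735352, 13.653846740722656), (12.74754810333252, 12.74754810333252), 78.69007110595703)
top6 ((14.0, 14.0), (12.0, 12.0), 90.0)
```

Call:
play_rows(series=[{"dx":0,"dy":-4.0,"dz":0.62,"rx":0,"ry":0,"rz":0,"grip":255},{"dx":0,"dy":-4.0,"dz":0.62,"rx":0,"ry":0,"rz":0,"grip":255},{"dx":0,"dy":-4.0,"dz":0.62,"rx":0,"ry":0,"rz":0,"grip":255},{"dx":0,"dy":-4.0,"dz":0.62,"rx":0,"ry":0,"rz":0,"grip":255},{"dx":0,"dy":-4.0,"dz":0.62,"rx":0,"ry":0,"rz":0,"grip":255},{"dx":0,"dy":-4.0,"dz":0.6,"rx":0,"ry":0,"rz":0,"grip":255},{"dx":0,"dy":0,"dz":0,"rx":0,"ry":0,"rz":0,"grip":255},{"dx":0,"dy":0,"dz":0,"rx":0,"ry":0,"rz":0,"grip":255}])

```text
time: 19.35
ee_pos: [0.5305, -0.3152, 0.0598]
tcp_rot: [[-0.001, 0.002, 1.0], [0.001, 1.0, -0.002], [-1.0, 0.001, -0.001]]
wrist_force: [-0.1, -0.3, -2.9]
width: 0.219
```

```bash
python3 f.py; python3 -c "
from h import *
plan([.5327,-.3156,.0255],0)"
```

```text
19.35 [ 0.5305 -0.3152  0.0598] yaw -0.14 F lat(z) -0.13 axial(y) -0.25 up -2.92 M about up 0.016 T hinge est 0.00
pos [ 0.5305 -0.3152  0.0598] shift cm (tool axes) [ 3.43 -0.04  0.22] rotvec deg [-0.14 -0.04 -0.03]
```

Call:
play_rows(series=[{"dx":1.0,"dy":0,"dz":0.2,"rx":0,"ry":0,"rz":0,"grip":255},{"dx":1.0,"dy":0,"dz":0,"rx":0,"ry":0,"rz":0,"grip":255},{"dx":0.8,"dy":0,"dz":0,"rx":0,"ry":0,"rz":0,"grip":255},{"dx":0.4,"dy":0,"dz":0,"rx":0,"ry":0,"rz":0,"grip":255},{"dx":0.2,"dy":0,"dz":0,"rx":0,"ry":0,"rz":0,"grip":255},{"dx":0,"dy":0,"dz":0,"rx":0,"ry":0,"rz":0,"grip":255}])

```text
time: 19.95
ee_pos: [0.5332, -0.3144, 0.026]
tcp_rot: [[-0.0, -0.001, 1.0], [0.0, 1.0, 0.001], [-1.0, 0.0, -0.0]]
wrist_force: [-0.4, 1.0, -2.3]
width: 0.219
```

```bash
python3 f.py
```

```text
19.95 [ 0.5332 -0.3144  0.026 ] yaw 0.07 F lat(z) -0.43 axial(y) 0.96 up -2.28 M about up 0.030 T hinge est -0.01
```

Call:
play_rows(series=[{"dx":0.1,"dy":0,"dz":0,"rx":0,"ry":0,"rz":0,"grip":255},{"dx":0,"dy":0,"dz":0,"rx":0,"ry":0,"rz":0,"grip":255}])

```text
time: 20.15
ee_pos: [0.5333, -0.3146, 0.0255]
tcp_rot: [[0.0, -0.001, 1.0], [-0.0, 1.0, 0.001], [-1.0, -0.0, 0.0]]
wrist_force: [-0.9, 0.1, -2.9]
width: 0.22
```

Call:
play_rows(series=[{"dx":0.07,"dy":0,"dz":0,"rx":0,"ry":0,"rz":0,"grip":255},{"dx":0,"dy":0,"dz":0,"rx":0,"ry":0,"rz":0,"grip":255}])

```text
time: 20.35
ee_pos: [0.5332, -0.3146, 0.0247]
tcp_rot: [[0.0, -0.001, 1.0], [-0.0, 1.0, 0.001], [-1.0, -0.0, 0.0]]
wrist_force: [0.0, 0.6, -1.8]
width: 0.22
```

Call:
play_rows(series=[{"dx":0.05,"dy":0,"dz":0,"rx":0,"ry":0,"rz":0,"grip":255},{"dx":0,"dy":0,"dz":0,"rx":0,"ry":0,"rz":0,"grip":255}])

```text
time: 20.55
ee_pos: [0.5332, -0.3146, 0.0245]
tcp_rot: [[0.0, -0.001, 1.0], [-0.0, 1.0, 0.001], [-1.0, -0.0, 0.0]]
wrist_force: [-2.5, 1.2, 3.2]
width: 0.219
```

Call:
play_rows(series=[{"dx":0.05,"dy":0,"dz":0,"rx":0,"ry":0,"rz":0,"grip":255},{"dx":0,"dy":0,"dz":0,"rx":0,"ry":0,"rz":0,"grip":255}])

```text
time: 20.75
ee_pos: [0.5332, -0.3146, 0.0245]
tcp_rot: [[0.0, -0.001, 1.0], [-0.0, 1.0, 0.001], [-1.0, -0.0, 0.0]]
wrist_force: [-4.9, 3.0, 9.7]
width: 0.222
```

Resting on the saddles, same height and force as at the grasp. Release gradually and rise.

Call:
play_rows(series=[{"dx":0,"dy":0,"dz":0,"rx":0,"ry":0,"rz":0,"grip":150},{"dx":0,"dy":0,"dz":0,"rx":0,"ry":0,"rz":0,"grip":100},{"dx":0,"dy":0,"dz":0,"rx":0,"ry":0,"rz":0,"grip":0},{"dx":0,"dy":0,"dz":0,"rx":0,"ry":0,"rz":0,"grip":0},{"dx":0,"dy":0,"dz":0,"rx":0,"ry":0,"rz":0,"grip":0},{"dx":0,"dy":0,"dz":0,"rx":0,"ry":0,"rz":0,"grip":0},{"dx":0,"dy":0,"dz":0,"rx":0,"ry":0,"rz":0,"grip":0},{"dx":0,"dy":0,"dz":0,"rx":0,"ry":0,"rz":0,"grip":0}])

```text
time: 21.55
ee_pos: [0.5332, -0.3146, 0.0236]
tcp_rot: [[0.0, -0.001, 1.0], [-0.0, 1.0, 0.001], [-1.0, -0.0, 0.0]]
wrist_force: [0.6, 0.3, 0.0]
width: 1.0
```

Call:
play_rows(series=[{"dx":-2,"dy":0,"dz":0,"rx":0,"ry":0,"rz":0,"grip":0},{"dx":-4,"dy":0,"dz":0,"rx":0,"ry":0,"rz":0,"grip":0},{"dx":-5,"dy":0,"dz":0,"rx":0,"ry":0,"rz":0,"grip":0},{"dx":-5,"dy":0,"dz":0,"rx":0,"ry":0,"rz":0,"grip":0},{"dx":-5,"dy":0,"dz":0,"rx":0,"ry":0,"rz":0,"grip":0},{"dx":0,"dy":0,"dz":0,"rx":0,"ry":0,"rz":0,"grip":0},{"dx":0,"dy":0,"dz":0,"rx":0,"ry":0,"rz":0,"grip":0},{"dx":0,"dy":0,"dz":0,"rx":0,"ry":0,"rz":0,"grip":0}])

```text
time: 22.35
ee_pos: [0.5326, -0.3142, 0.2321]
tcp_rot: [[-0.002, -0.001, 1.0], [0.001, 1.0, 0.001], [-1.0, 0.001, -0.002]]
wrist_force: [-0.2, 0.1, 0.4]
width: 0.999
```

```bash
python3 f.py
python3 - <<'E'
from m import *
c=cam('wrist'); save(c,'w15.png'); print(band(c,.052))
t=cam('top'); b=t['color'][140:380,80:540,::-1]
cv2.imwrite('pics/fin.png',np.hstack([cv2.resize(c['color'][:,:,::-1],(400,300)),cv2.resize(b,(400,300))]))
r=regions_of(c,'nut_mid')
E
```

```text
22.35 [ 0.5326 -0.3142  0.2321] yaw 0.06 F lat(z) -0.20 axial(y) 0.15 up 0.39 M about up 0.008 T hinge est -0.01
(array([ 0.5338935 , -0.31470509]), ((533.9176025390625, -315.3526306152344), (67.38871765136719, 19.53157615661621), 89.64237213134766), 1423)
```

View pics/fin.png

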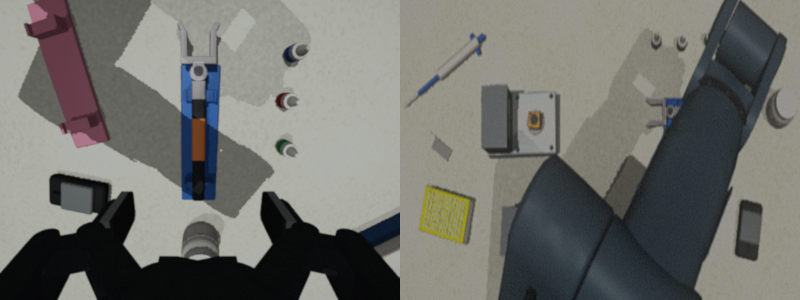

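The wrench lies straight on its rest within about 2 mm of where it started, and everything else is in place. Handing in.

```bash
python3 -c "
from h import *
print(ticket.hand_in())"
```

```text
the job is handed in; nothing more can be done
None
```

The nut is tightened to a clear break-over and the wrench is back on its blue rest. I handed the job in at about 22 s; the hand-in reports no verdict.

- **Fit and turn:** I slid the jaw onto the brass nut of the large fixture until its throat touched at about 6 N. I then turned clockwise until the torque rose from the light drag to the click, 0.7–0.8 N·m at the hinge, and pivoted about the hinge.
- **Kink:** the wrist pictures put it at 9.4° (0.16 rad), past the 0.10 rad needed and short of the 0.27 rad limit.
- **Taking it off:** I unloaded to 0° in the picture, went to mid-play and slid the jaw off with almost no force or torque on the nut.
- **Forces:** the largest wrist force I read was about 11 N, when pressing lightly on the rest. The contact force on the nut itself cannot be read out.

**Last checks:**
- **Wrench:** it lies straight in its saddles, with the grip within about 2 mm of where it started and the gripper clear and open. I judged level from the height and force on set-down.
- **Bystanders:** nothing I could see in the last pictures had moved, but the arm hid part of the top view.
- **Nut:** it turned about 14° by the earlier top views, which puts the red mark roughly 3.9 mm from where it began. I did not re-measure the mark close up after taking the wrench off. A colour count on it in the coarse top picture was too sparse to use.

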